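Turn the sample carousel until the red-lidded pot is at the front

ROBOT

A 7-joint arm with a two-finger parallel gripper is mounted at the origin on the work surface. World frame = base frame: x ahead of the robot, y to its left, z up, the work surface at z = 0. Lengths are in m, angles in rad, forces in N, time in s.
With the tool pointing down it reaches from about 0.425 to 0.825 m from the base axis. Payload 3.6 kg.
Tool frame: the origin (TCP) lies midway between the tips of the shut fingers; the grasp point (between the pads) lies 19 mm behind it; z points along the fingers, x is the direction in which the jaws open and shut, and the axes are right-handed (so a half turn about z gives the same grasp; the last joint's range is limited). The gripper opens to 93 mm and grips with 3 to 60 N. Pads are 15 mm wide; open, the fingers measure 128 mm over their backs; the gripper's body (75 mm by 188 mm) begins 65 mm behind the grasp point.
Start: joints at [-1.319, 0.615, -0.013, 1.423, 0.008, 1.103, -0.04], TCP at [0.179, 0.625, 0.195] pointing down, gripper open.
Joint ranges: [-3.12, 3.12], [-0.3, 2.06], [-1.34, 1.32], [0.26, 2.42], [-1.36, 4.5], [0.01, 1.98], [-2.84, 2.84]. Speed limits (rad/s): [2.79, 2.79, 3.14, 3.14, 3.14, 3.14, 3.14].

INTERFACE

Orientations are given as a rotation vector (axis times angle).
In Python, from bench import arm gives the robot as it stands. Calls block until the motion is done:
- arm.move_to(position, orientation): joint-space move of the TCP to a pose.
- arm.move_l(position, rot=None, max_speed=0.15, force_limit=None): straight line of the TCP; rot=None keeps the orientation; max_speed is the mean speed in m/s. With force_limit (N) it stops when the force on the tool has changed by that much, and returns True; else False.
- arm.movej(angles): joint-space move.
- arm.open_gripper() and arm.grab(newtons=None): open the fingers fully, or close them until they stop; newtons is the grip in N (None keeps the last).
- arm.dwell(seconds).
- arm.inverse_kinematics(position, orientation): joint angles nearest the present ones, or None.
- arm.sense(): the state.
- arm.snapshot(name): name is "scene" or "top" or "wrist"; returns a dict with "pixels" (400x640x3 uint8, red, green, blue), "intrinsics" (3x3 intrinsics, pixels), "cam_to_world" (4x4, takes a point from camera to world coordinates); the wrist camera has in their place "T_tool_cam" (4x4, takes a point from camera to tool coordinates, whose origin is the TCP and whose axes are the tool frame's). Camera axes: x right, y up, looking along -z (the intrinsics and any distortion apply to the point x, -y, -z); pixel columns grow to the right and rows downward; lengths in m; the calibration is good to about 2 mm. A picture is of the moment at which its call begins: read the wrist's pose just before it. There is no depth.
A pose or a line that the arm cannot do raises arm.Unreachable and nothing moves.
- arm.sign_off(): hands the job in, once; it reports no verdict.
Trained networks look in a picture, given as the dict that the camera call returned (one of the last four; its "shot" number tells which), for a name from the list of things; names that differ only in an ending like _2 or _b are one class to them, and where a whole thing is asked for, a point or a joint stands for the part that bears it (a point fixed in the world has none). Each returns a list of dicts, best first, with "confidence" (0 to 1); they miss things now and then, are a little off and sometimes report something else, mostly with a low value. They report only what shows in the picture. A call takes as long as a camera call. They do not tell look-alikes from the thing itself.
- arm.search_frame(picture, label): "rect" ([centre column, centre row, width, height] in pixels, round what is visible of it).
- arm.regions_of(picture, label): "region" (400x640 bool, what is visible of it) and "rect" ([centre column, centre row, width, height] in pixels, round what is visible of it).
The state is a dict: "t": time; "joint_positions": joint angles; "joint_vel": joint speeds; "joint_torque": joint torques, N m; "tool_pos": TCP position; "orientation": TCP orientation; "contact_force": force on the tool from outside, world axes, zero at the start; "ft_torque": the same for the moment, N m; "width": finger opening in m.
Only numpy, scipy, OpenCV 4.12 (cv2) and the standard library are available. Lean on these libraries where they do the work, as an engineer would, in place of code of your own. Each camera call takes 0.05 s, during which the arm holds its last target.

TASK

Push the blue finger tabs on the rim of the sample carousel to turn it gently, either way round, until the pot with the red lid stands at the front, in line with the white arrow on the carousel's foot, and let it come to rest there with your hand clear. The pots are only carried round by the deck: do not touch, lift or tip any of them, and leave the other things on the table where they are.

Things in the scene. Friction and masses are not known exactly. Their poses are not given: they have to be found in the camera images.
- base: Black foot of the sample carousel, fixed to the table, placed and turned differently each time. Round, 240 mm across, 22 mm high; a tongue 50 mm wide, 8 mm high runs out under the deck along the foot's own -x to 235 mm from the middle; a white arrow on it marks the front and points to the axis. Origin: on the deck's axis, at table height.
- front_mark (a point): A point of the fixed foot (not a visible thing), 98 mm from the axis on the foot's -x side, that is in line with the white arrow, at the height of the deck's upper face (34 mm above the table): the red-lidded pot must come to stand here.
- deck: Round aluminium deck, 300 mm across, upper face 34 mm above the table; turns endlessly either way about the vertical through its origin (middle of its underside). Light drag: about 1 N at a tab moves it; pushed slowly, it stops within a few degrees. Six cup pockets (rings 55 mm across, 12 mm high) 98 mm from the axis, at 0, 60 .. 300 degrees in its own frame; one is empty.
- tabs: The six alike blue finger tabs, all fixed on the deck's rim and turning with it; origin and axes as the deck's. Upright radial plates 8 mm thick at 30, 90, 150, 210, 270 and 330 degrees in the deck's frame, midway between pockets; each from 130 to 188 mm from the axis (38 mm past the deck's edge), 32 to 72 mm above the table, with free space on both sides.
- red_pocket (a point): Middle of the floor of the pocket (on the deck's upper face, 34 mm above the table) in which the red-lidded pot stands; turns with the deck, at 180 degrees in its frame.
- pot_red_mid (a point): The pot to bring to the front: a white screw-lid sample pot, 46 mm across (lid 49 mm) and 68 mm high, 40 to 90 g, with a RED lid, standing loose with about 2 mm of play in its pocket on the deck. This point is half-way up on its axis; its top is 102 mm above the table.
- pot_white1_mid (a point): Another such pot, with a white lid, loose in another pocket of the deck (which one varies); point half-way up on its axis. Only to be carried round by the deck.
- pot_yellow_mid (a point): Another such pot, with a yellow lid, loose in another pocket of the deck (which one varies); point half-way up on its axis. Only to be carried round by the deck.
- pot_green_mid (a point): Another such pot, with a green lid, loose in another pocket of the deck (which one varies); point half-way up on its axis. Only to be carried round by the deck.
- pot_white2_mid (a point): Another such pot, with a white lid (the second of two), loose in another pocket of the deck (which one varies); point half-way up on its axis. Only to be carried round by the deck.
- bottle: Bystander: drinking bottle 64 mm across, 192 mm high with its upright steel tube, blue cap, standing on the table left of the carousel; origin under its middle.
- house: Bystander: amber plastic mouse house 114 x 84 x 65 mm on the table left of the carousel; origin under its middle.
- timer: Bystander: white timer 70 x 62 x 20 mm lying on the table right of the carousel; origin under its middle.
- forceps: Bystander: steel forceps 135 mm long, 9 mm high, lying on the table right of the carousel; origin under the middle.
Not all that is in view belongs to the job. Leave any brown or purple look-alike of the part that bears pot_yellow_mid alone.

How it is judged:
By the outcome, as a careful person would: the job done as asked, in the order asked, and still so for the second after the job is handed in, with the robot touching nothing.
It also fails if it takes over 72 s, if anything falls off the work surface, if the arm or the gripper's body presses on something with over 40 N, if the wrist force passes 120 N, or if a joint passes its speed limit or range.

## Working session

There is one attempt and no reset: what is moved stays moved. The work goes in short steps, each a Python script; the robot and the scene stay as the last script left them, time stands still between calls to the robot, and variables do not carry over. Pictures are saved under pics/ and viewed, and the job is handed in when it is done.

```bash
mkdir -p pics; ls; python3 - <<'E'
from bench import arm
import cv2
s=arm.sense(); print(s)
for n in("scene","top"):
    p=arm.snapshot(n); cv2.imwrite(f"pics/{n}0.png",p["pixels"][:,:,::-1]); print(n,p["intrinsics"],p["cam_to_world"],[k for k in p])
    for l in ("base","deck","tabs","pot_red_mid","pot_yellow_mid","pot_green_mid","bottle","house","timer","forceps"):
        print(l,[(d["rect"],round(d["confidence"],2)) for d in arm.search_frame(p,l)][:3])
E
```

```text
pics
{'t': 0.0, 'joint_positions': array([-1.3184913 ,  0.61588127, -0.01259366,  1.42487408,  0.0081002 ,
        1.10340438, -0.04039202]), 'joint_vel': array([ 0.00052108,  0.00011126,  0.00305268, -0.00071281,  0.00135188,
        0.00016161,  0.00158693]), 'joint_torque': array([ 2.25601243e-04, -4.58942485e+01,  2.09013876e-01, -1.65742779e+01,
       -6.11442584e-02,  2.04842415e-02,  2.27491728e-04]), 'tool_pos': array([0.17865701, 0.62408855, 0.19431417]), 'orientation': array([ 2.50726938,  1.89035285, -0.00310834]), 'contact_force': array([ 0.66244878,  0.02892058, -0.16469874]), 'ft_torque': array([-0.00926091,  0.00218518,  0.00608015]), 'width': 0.09293979248008072}
scene [[468.2036189    0.         322.56029987]
 [  0.         468.2036189  205.08838099]
 [  0.           0.           1.        ]] [[ 0.49008999 -0.73148298  0.47407219  1.25625962]
 [ 0.87153026  0.42100536 -0.25137521 -0.35793265]
 [-0.01571025  0.53636474  0.84384007  1.23549408]
 [ 0.          0.          0.          1.        ]] ['pixels', 'intrinsics', 'cam_to_world', 'shot']
base [([280.9, 189.6, 13
[... 967 characters left out ...]
    1.        ]] ['pixels', 'intrinsics', 'cam_to_world', 'shot']
base [([339.9, 241.1, 17.5, 24.0], 0.53)]
deck [([343.5, 183.9, 98.3, 104.1], 0.75)]
tabs [([341.1, 186.2, 94.5, 102.0], 0.96)]
pot_red_mid [([329.5, 158.3, 14.4, 16.5], 0.53)]
pot_yellow_mid [([451.0, 200.6, 32.3, 31.4], 0.75), ([436.0, 155.2, 15.7, 18.5], 0.71), ([425.9, 226.9, 22.5, 11.9], 0.68)]
pot_green_mid [([360.3, 159.3, 17.0, 18.5], 0.64)]
bottle [([185.4, 235.2, 30.3, 17.1], 0.93), ([339.0, 240.4, 13.3, 21.1], 0.64)]
house [([202.5, 197.7, 31.2, 34.7], 0.62)]
timer [([451.5, 253.1, 23.8, 21.3], 0.71), ([451.3, 199.8, 27.8, 24.2], 0.33)]
forceps [([456.5, 204.2, 20.8, 16.8], 0.57), ([336.8, 242.8, 13.6, 27.2], 0.26)]
```

```bash
python3 - <<'E'
import cv2
a=cv2.imread("pics/top0.png");cv2.imwrite("pics/top0c.png",cv2.resize(a[110:270,240:480],None,fx=3.3,fy=3.3,interpolation=cv2.INTER_CUBIC))
a=cv2.imread("pics/scene0.png");cv2.imwrite("pics/scene0c.png",cv2.resize(a[160:310,190:400],None,fx=3.8,fy=3.8,interpolation=cv2.INTER_CUBIC))
E
```

```text
(no output)
```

View pics/top0c.png

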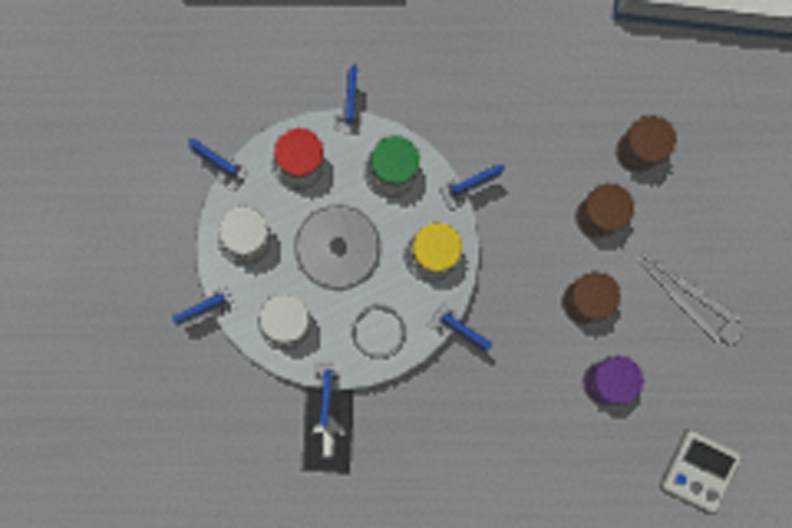

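View pics/scene0c.png

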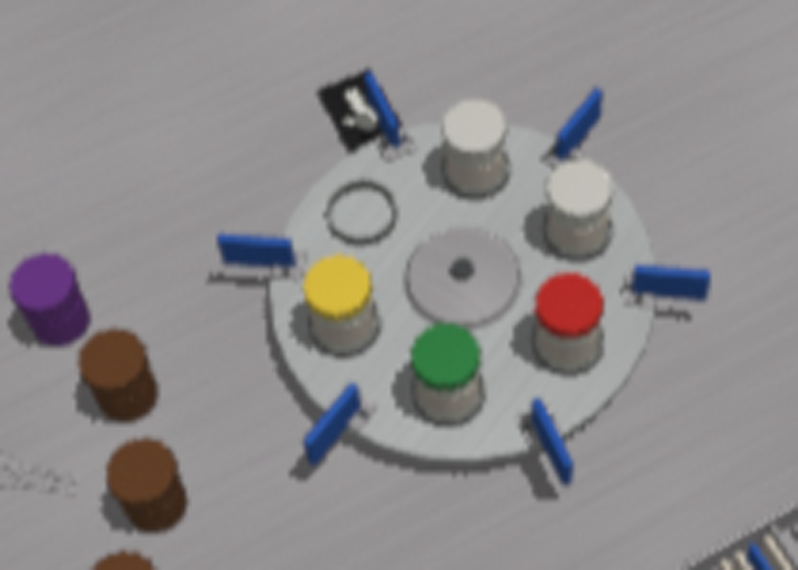

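View pics/top0.png

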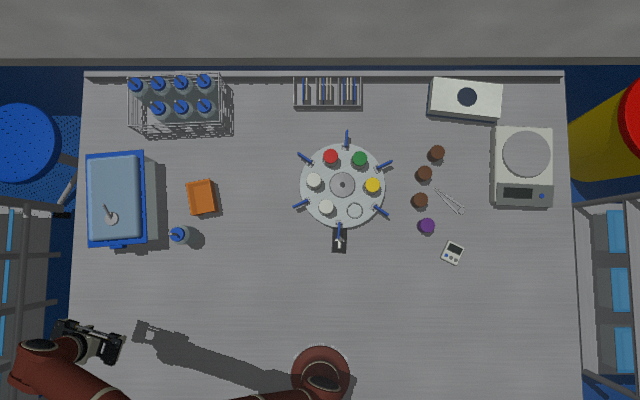

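The top view shows the deck at about (342,184), the foot's arrow at (339,240) facing the robot, and the red pot at (330,157). The red pot therefore needs about 155° counter-clockwise. The yellow lid to leave in place on the deck is at (372,185). The brown pots (437,153), (424,174), (420,200) and the purple one (427,226) are look-alikes standing on the table, so I'll leave them alone. Next I'll fit the geometry and take a closer wrist view.

```bash
cat > h.py <<'E'
import numpy as np, cv2
from scipy.optimize import least_squares
from scipy.spatial.transform import Rotation as R
def cam(p, pose=None):
    if "cam_to_world" in p: return p["intrinsics"],p["cam_to_world"]
    T=np.eye(4);T[:3,:3]=R.from_rotvec(pose["orientation"]).as_matrix();T[:3,3]=pose["tool_pos"]
    return p["intrinsics"],T@p["T_tool_cam"]
def proj(K,T,X):
    c=(np.atleast_2d(X)-T[:3,3])@T[:3,:3]; c=c*[1,-1,-1]; u=c@K.T; return u[:,:2]/u[:,2:]
def back(K,T,uv,z):
    uv=np.atleast_2d(uv); d=np.c_[uv,np.ones(len(uv))]@np.linalg.inv(K).T*[1,-1,-1]@T[:3,:3].T
    return T[:3,3]+d*((z-T[2,3])/d[:,2])[:,None]
def blobs(img):
    h=cv2.cvtColor(img,cv2.COLOR_RGB2HSV); H,S,V=cv2.split(h); o={}
    o["red"]=((H<6)|(H>174))&(S>150)&(V>90); o["yellow"]=(H>20)&(H<32)&(S>130)&(V>90)
    o["green"]=(H>50)&(H<80)&(S>120); o["blue"]=(H>105)&(H<122)&(S>140)&(V>60)
    return {k:v.astype(np.uint8) for k,v in o.items()}
def cc(m,minA):
    n,l,s,c=cv2.connectedComponentsWithStats(m); return [(c[i],s[i,4],(l==i)) for i in range(1,n) if s[i,4]>=minA]
E
python3 - <<'E'
from h import *
from bench import arm
p=arm.snapshot("top");K,T=cam(p);b=blobs(p["pixels"])
for k in b:
    for c,a,_ in cc(b[k],12):
        if 270<c[0]<410 and 110<c[1]<260: print(k,c.round(1),a,back(K,T,c,.102 if k!="blue" else .055).round(4)[0])
E
```

```text
red [330.2 155.6] 152 [ 0.736  -0.0288  0.102 ]
yellow [372.1 184.5] 168 [ 0.6389 -0.1674  0.102 ]
green [359.3 158. ] 145 [ 0.7279 -0.1256  0.102 ]
blue [346.  137.4] 29 [ 0.8098 -0.0838  0.055 ]
blue [304.  156.8] 29 [0.7416 0.0613 0.055 ]
blue [384.1 163.8] 28 [ 0.7175 -0.2141  0.055 ]
blue [299.7 202.9] 29 [0.5817 0.0745 0.055 ]
blue [381.3 210.1] 31 [ 0.558  -0.2028  0.055 ]
blue [338.2 230.2] 30 [ 0.4894 -0.0566  0.055 ]
```

```bash
python3 - <<'E'
from h import *
from bench import arm
s=arm.sense();print(s["t"],R.from_rotvec(s["orientation"]).as_matrix().round(2))
p=arm.snapshot("wrist");print(p["T_tool_cam"].round(3),p["intrinsics"].round(1))
def down(yaw): # tool x axis at yaw, z down
    return R.from_euler("z",yaw)*R.from_euler("x",np.pi)
for z in(.3,.35,.4,.45):
  for y in range(-180,181,45):
    q=arm.inverse_kinematics([.6,-.07,z],down(np.radians(y)).as_rotvec()); print(z,y,None if q is None else np.round(q,2))
E
```

```text
1.15 [[ 0.28  0.96 -0.  ]
 [ 0.96 -0.28 -0.  ]
 [-0.   -0.   -1.  ]]
[[ 1.    -0.001 -0.    -0.002]
 [-0.001 -0.954 -0.299 -0.083]
 [ 0.     0.299 -0.954 -0.19 ]
 [ 0.     0.     0.     1.   ]] [[342.9   0.  318. ]
 [  0.  342.9 198. ]
 [  0.    0.    1. ]]
0.3 -180 [-0.5   0.67  1.14  1.41 -0.6   1.44 -2.51]
0.3 -135 [-0.5   0.67  1.14  1.41 -0.6   1.44 -1.73]
0.3 -90 [-0.41  0.58  0.89  1.41 -0.45  1.36 -1.08]
0.3 -45 [-0.32  0.53  0.7   1.41 -0.35  1.33 -0.39]
0.3 0 [-0.25  0.51  0.57  1.41 -0.28  1.31  0.33]
0.3 45 [-0.22  0.5   0.5   1.4  -0.24  1.3   1.08]
0.3 90 [-0.16  0.48  0.4   1.4  -0.19  1.29  1.82]
0.3 135 [-0.02  0.47  0.16  1.4  -0.08  1.28  2.51]
0.3 180 [-0.5   0.67  1.14  1.41 -0.6   1.44 -2.51]
0.35 -180 [-0.49  0.63  1.14  1.31 -0.57  1.54 -2.56]
0.35 -135 [-0.49  0.63  1.14  1.31 -0.57  1.54 -1.77]
0.35 -90 [-0.41  0.56  0.92  1.31 -0.44  1.48 -1.1 ]
0.35 -45 [-0.33  0.51  0.73  1.3  -0.34  1.45 -0.41]
0.35 0 [-0.25  0.49  0.58  1.3  -0.26  1.43  0.31]
0.35 45 [-0.24  0.48  0.57  1.3  -0.26  1.43  1.09]
0.35 90 [-0.2   0.47  0.48  1.3  -0.21  1.42  1.84]
0.35 13
[... 339 characters left out ...]
 -0.26  1.56  0.3 ]
0.4 45 [-0.27  0.48  0.64  1.18 -0.28  1.56  1.1 ]
0.4 90 [-0.22  0.47  0.55  1.18 -0.24  1.55  1.85]
0.4 135 [-0.09  0.44  0.3   1.18 -0.13  1.54  2.54]
0.4 180 [-0.46  0.61  1.14  1.19 -0.55  1.65 -2.6 ]
0.45 -180 [-0.42  0.6   1.13  1.05 -0.55  1.78 -2.63]
0.45 -135 [-0.42  0.6   1.13  1.05 -0.55  1.78 -1.84]
0.45 -90 [-0.38  0.56  1.01  1.05 -0.47  1.75 -1.12]
0.45 -45 [-0.32  0.52  0.83  1.05 -0.38  1.72 -0.41]
0.45 0 [-0.24  0.48  0.64  1.04 -0.28  1.69  0.3 ]
0.45 45 [-0.28  0.49  0.71  1.04 -0.32  1.7   1.12]
0.45 90 [-0.24  0.48  0.63  1.04 -0.28  1.69  1.87]
0.45 135 [-0.11  0.45  0.36  1.04 -0.15  1.68  2.56]
0.45 180 [-0.42  0.6   1.13  1.05 -0.55  1.78 -2.63]
```

```bash
cat >> h.py <<'E'
def down(yaw): return R.from_euler("z",yaw)*R.from_euler("x",np.pi)
E
python3 - <<'E'
from h import *
from bench import arm
arm.move_l([.1787,.6241,.30],max_speed=.25)
arm.move_to([.56,-.07,.30],down(np.pi/2).as_rotvec())
arm.grab(20)
s=arm.sense();print(s["t"],s["tool_pos"],s["width"],s["contact_force"])
p=arm.snapshot("wrist");cv2.imwrite("pics/w0.png",p["pixels"][:,:,::-1])
K,T=cam(p,s);np.savez("w0.npz",K=K,T=T,px=p["pixels"]);b=blobs(p["pixels"])
for k in b:
    for c,a,_ in cc(b[k],40): print(k,c.round(1),a,back(K,T,c,.102 if k!="blue" else .055).round(4)[0])
E
```

```text
6.0083 [ 0.55999646 -0.07001974  0.2999956 ] 0.000796647771824736 [0.0563323  0.49937609 0.38598921]
yellow [235.9 229.6] 1242 [ 0.6384 -0.1721  0.102 ]
green [268.2 282.4] 261 [ 0.7115 -0.1358  0.102 ]
blue [28.4 33.9] 59 [ 0.414  -0.4072  0.055 ]
blue [326.  101.5] 287 [ 0.4889 -0.0623  0.055 ]
blue [212.5 157.5] 532 [ 0.5582 -0.2072  0.055 ]
blue [426.2 174.8] 533 [0.5806 0.069  0.055 ]
blue [214.1 268.2] 420 [ 0.7172 -0.2194  0.055 ]
blue [402.4 279.2] 295 [0.7346 0.0497 0.055 ]
blue [138.8 378. ] 174 [ 0.9133 -0.3568  0.055 ]
```

View pics/w0.png

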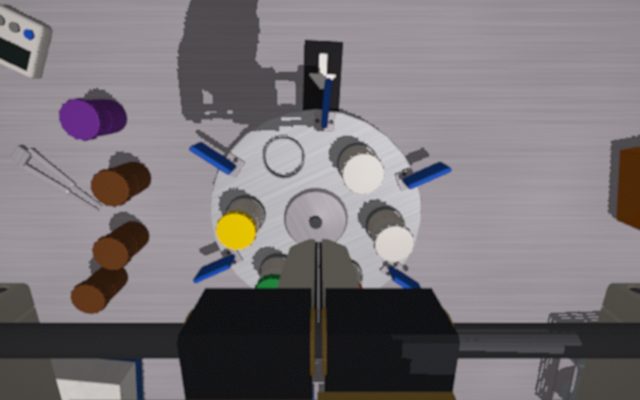

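```bash
python3 - <<'E'
import cv2,numpy as np
a=cv2.imread("pics/w0.png");cv2.imwrite("pics/w0c.png",cv2.resize(a[30:140,270:380],None,fx=5,fy=5,interpolation=cv2.INTER_NEAREST))
g=cv2.cvtColor(a,cv2.COLOR_BGR2GRAY)
for r in range(36,116,6): print(r,g[r,296:350:1])
E
```

```text
36 [152 152 152 152 152 153 152 152 153 153 153 153 153 153 154 154 153 153
 153 153 153 152 154 152 153 152 151 152 153 153 152 153 153 153 152 152
 153 152 152 152 153 152 152 153 153 152 153 153 153 152 153 152 152 153]
42 [148 148 148 148 148 149 149 141 111  64  30  28  29  31  30  32  32  31
  31  33  30  34  33  33  34  35  34  33  33  33  34  33  34  38  40  46
  50  54  56  54  56  62  67  69  68  75  98 127 145 150 148 149 148 149]
48 [150 150 150 150 149 150 145 118  76  38  29  32  33  34  33  32  33  34
  34  33  35  34  34  32  33  33  33  33  34  34  34  35  35  33  36  34
  33  34  34  35  35  33  35  35  33  44  81 123 147 150 150 149 150 150]
54 [149 149 149 149 148 150 143 115  71  36  30  32  33  33  34  33  33  34
  33  33  27  36  75 133 178 198 201 199 194 184 163 121  68  36  33  34
  34  34  35  35  37  35  37  35  34  57  99 134 150 152 151 152 151 151]
60 [147 147 147 147 148 148 140 113  69  35  30  32  34  33  35  33  35  33
  34  34  29  46 107 177 219 225 223 224 224 219 185 124  64  33  33  35
  36  35  35  35  37  35  35  32  40  72 118 144 151 152 15
[... 1324 characters left out ...]
153 153 152 153 153 153 153]
102 [ 91  76  77  77  78  73  59  36  17  16  15  16  14  14  17  16  15  18
  15  16  15  16  15  15  15  17  24  33  37  37  39  37  38  37  37  37
  38  37  36  37  35  36  58  99 133 148 150 149 149 149 149 149 149 149]
108 [ 77  78  80  79  80  74  58  32  16  16  17  19  21  24  25  26  30  34
  36  38  37  36  32  30  26  28  31  35  38  39  39  40  34  29  26  25
  28  29  27  27  25  31  61  99 123 127 131 143 152 155 154 155 155 154]
114 [ 90  92  93  93  93  94  95  95  94  95  96  93  94  95  92  93  94  92
  88  84  83  84  85  84  80  68  49  39  39  38  39  63 110 153 174 179
 178 174 169 174 185 189 190 189 188 187 183 173 161 144 126 109  97  89]
```

View pics/w0c.png

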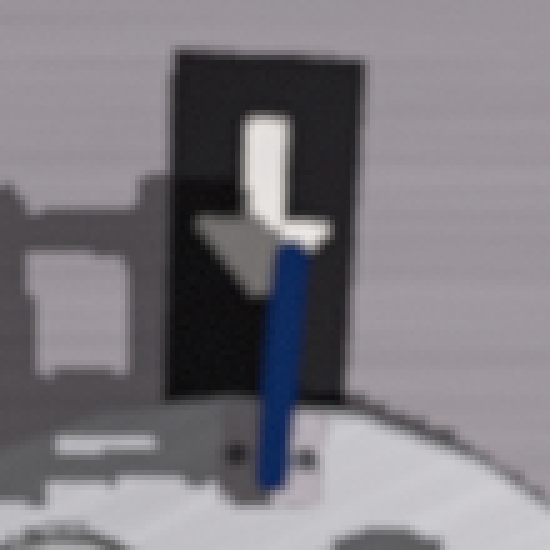

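```bash
cat >> h.py <<'E'
def tabpts(cx,cy,phi,i):
    a=phi+np.radians(30+60*i); e=np.array([np.cos(a),np.sin(a)]); n=np.array([-e[1],e[0]])
    return np.array([np.r_[np.array([cx,cy])+r*e+s*n,z] for r in(.13,.188) for s in(-.004,.004) for z in(.034,.072)])
def hullc(uv):
    h=cv2.convexHull(uv.astype(np.float32)); m=cv2.moments(h); return np.array([m["m10"],m["m01"]])/m["m00"]
def hull_c(K,T,X): return hullc(proj(K,T,X))
def fit_deck(K,T,img,c0,minA,use=None):
    """tabs blobs -> cx,cy,phi (phi mod 60deg)"""
    bl=[c for c,a,m in cc(blobs(img)["blue"],minA)]
    W=[back(K,T,c,.055)[0,:2] for c in bl]
    ok=[i for i in range(len(W)) if abs(np.hypot(*(W[i]-c0))-.162)<.012]
    bl=[bl[i] for i in ok]; W=[W[i] for i in ok]
    ang=[np.arctan2(*(w-c0)[::-1]) for w in W]
    ph=np.angle(np.mean(np.exp(6j*(np.array(ang)-np.pi/6))))/6
    ids=[int(np.round((a-ph-np.pi/6)/(np.pi/3))) for a in ang]
    f=lambda x: np.concatenate([hull_c(K,T,tabpts(*x,i))-b for i,b in zip(ids,bl)])
    r=least_squares(f,[*c0,ph],x_scale=[.01,.01,.05],loss="soft_l1"); return r.x,f(r.x).round(1),len(bl)
def foot_ang(K,T,img,c,a0=np.pi,zt=.008):
    g=cv2.GaussianBlur(cv2.cvtColor(img,cv2.COLOR_RGB2GRAY),(0,0),.6).astype(np.float32); L=[];Rr=[]
    for r in np.linspace(.175,.228,28):
        e=np.array([np.cos(a0),np.sin(a0)]);n=np.array([-e[1],e[0]]);s=np.linspace(-.045,.045,361)
        X=np.c_[np.array(c)+r*e+s[:,None]*n,np.full(361,zt)];uv=proj(K,T,X).astype(np.float32)
        v=cv2.remap(g,uv[:,:1],uv[:,1:],cv2.INTER_LINEAR)[:,0]
        d=np.gradient(cv2.GaussianBlur(v[:,None],(1,21),5)[:,0])
        w1=(s<-.016)&(s>-.036); w2=(s>.016)&(s<.036)
        L.append((r,s[w1][np.argmin(d[w1])])); Rr.append((r,s[w2][np.argmax(d[w2])]))
    L=np.array(L);Rr=np.array(Rr)
    mid=(L[:,1]+Rr[:,1])/2; wd=Rr[:,1]-L[:,1]; k=np.abs(wd-np.median(wd))<.004
    o=np.median(np.arctan2(mid[k],L[k,0])); sl=np.polyfit(L[k,0],mid[k],1)
    return a0+o, np.median(wd), a0+np.arctan(sl[0]), sl[1], k.sum()
E
python3 - <<'E'
from h import *
from bench import arm
d=np.load("w0.npz");K,T,im=d["K"],d["T"],d["px"]
x,res,n=fit_deck(K,T,im,np.array([.648,-.07]),250)
print("wrist",x[:2].round(4),np.degrees(x[2]),res,n)
print("foot",[np.round(np.degrees(v) if i in(0,2) else v,4) for i,v in enumerate(foot_ang(K,T,im,x[:2]))])
y=cc(blobs(im)["yellow"],200)[0][0];Y=back(K,T,y,.102)[0,:2]-x[:2];print("yellow",np.hypot(*Y),np.degrees(np.arctan2(*Y[::-1])))
p=arm.snapshot("top");K,T=cam(p)
x,res,n=fit_deck(K,T,p["pixels"],np.array([.65,-.07]),12)
print("top",x[:2].round(4),np.degrees(x[2]),res,n)
print("foot",[np.round(np.degrees(v) if i in(0,2) else v,4) for i,v in enumerate(foot_ang(K,T,p["pixels"],x[:2]))])
p=arm.snapshot("scene");K,T=cam(p)
x,res,n=fit_deck(K,T,p["pixels"],np.array([.65,-.07]),12)
print("scene",x[:2].round(4),np.degrees(x[2]),res,n)
E
```

```text
wrist [ 0.6489 -0.0754] 25.1523024948149 [ 0.4  1.   0.5 -0.6  0.   0.2  0.2 -0.7] 4
foot [np.float64(177.5782), np.float64(0.0504), np.float64(178.6747), np.float64(-0.004), np.int64(20)]
yellow 0.09725672784397875 -96.19883316694795
top [ 0.65   -0.0701] 25.11121076365013 [-0.1  0.5  0.3  0.3 -0.2  0.   0.1 -0.2] 4
foot [np.float64(180.6472), np.float64(0.0444), np.float64(181.3255), np.float64(-0.0036), np.int64(8)]
scene [ 0.6478 -0.0756] 25.205489648377874 [ 0.2  0.1 -0.1 -0.3  0.3  0.1 -0.5 -0.3  0.  -0.6 -0.3 -0.1] 6
```

```bash
cat >> h.py <<'E'
C=np.array([.649,-.0735]); RR=.172; ZP=.050
def pose(th,r=RR,z=ZP):
    t=np.radians(th); return [C[0]+r*np.cos(t),C[1]+r*np.sin(t),z], down(t-np.pi).as_rotvec()
E
python3 - <<'E'
from h import *
from bench import arm
for th in range(38,200,12):
    q=arm.inverse_kinematics(*pose(th)); print(th,None if q is None else np.round(q,2))
P,o=pose(38,z=.2); arm.move_to(P,o)
P,o=pose(38); print(arm.move_l(P,o,max_speed=.12,force_limit=12))
s=arm.sense();print(s["t"],s["tool_pos"],s["contact_force"])
p=arm.snapshot("top");cv2.imwrite("pics/t1.png",cv2.resize(p["pixels"][110:270,260:440,::-1],None,fx=3.5,fy=3.5))
p=arm.snapshot("scene");cv2.imwrite("pics/s1.png",cv2.resize(p["pixels"][140:320,190:420,::-1],None,fx=3,fy=3))
E
```

```text
38 [-0.46  1.2   1.13  1.1  -1.03  1.38 -1.97]
50 [-0.52  1.17  1.13  1.2  -1.03  1.34 -1.75]
62 [-0.59  1.14  1.13  1.3  -1.02  1.3  -1.52]
74 [-0.65  1.11  1.13  1.42 -1.02  1.26 -1.28]
86 [-0.7   1.08  1.13  1.53 -1.02  1.21 -1.03]
98 [-0.74  1.02  1.1   1.65 -1.    1.13 -0.79]
110 [-0.74  0.96  1.05  1.75 -0.96  1.04 -0.55]
122 [-0.73  0.89  0.99  1.85 -0.93  0.95 -0.31]
134 [-0.68  0.82  0.92  1.94 -0.88  0.86 -0.08]
146 [-0.61  0.76  0.85  2.   -0.84  0.77  0.16]
158 [-0.52  0.71  0.77  2.05 -0.79  0.7   0.39]
170 [-0.42  0.69  0.73  2.07 -0.76  0.67  0.64]
182 [-0.32  0.68  0.68  2.06 -0.71  0.65  0.88]
194 [-0.21  0.67  0.63  2.03 -0.65  0.64  1.09]
False
10.8667 [0.785161   0.03214416 0.05125738] [-0.15099563  0.23992019 -0.07022691]
```

View pics/s1.png

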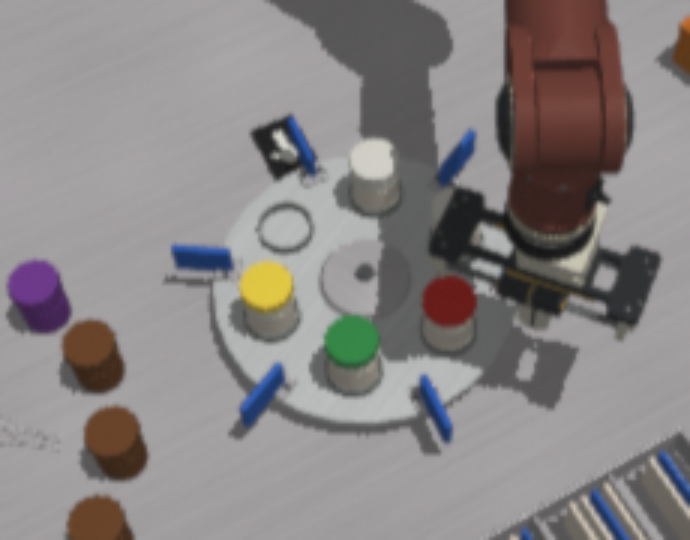

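View pics/t1.png

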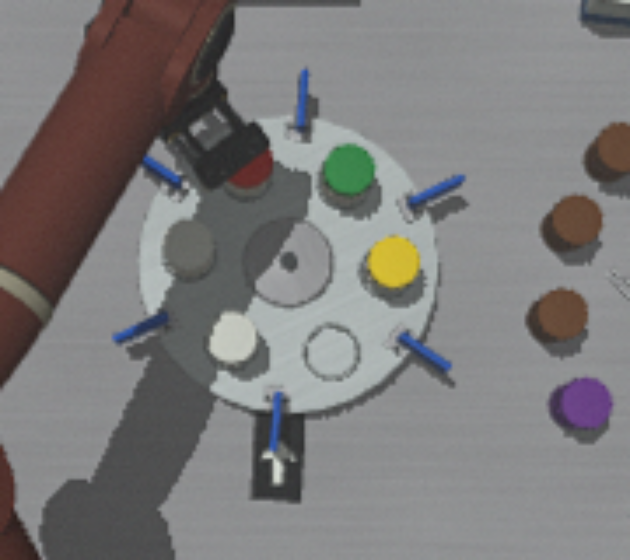

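The fingers are down between the tabs beside the red pot, with the gripper body clear above its lid. Next I'll push the tab along the arc.

```bash
python3 - <<'E'
from h import *
from bench import arm
for th in (50,62,74,86,98,110,122):
    P,o=pose(th); hit=arm.move_l(P,o,max_speed=.05,force_limit=12)
    s=arm.sense();print(th,round(s["t"],1),hit,s["contact_force"].round(1),np.degrees(np.arctan2(*(s["tool_pos"][:2]-C)[::-1])).round(1))
    if hit:break
p=arm.snapshot("scene");cv2.imwrite("pics/s2.png",cv2.resize(p["pixels"][140:320,190:420,::-1],None,fx=3,fy=3))
p=arm.snapshot("top");cv2.imwrite("pics/t2.png",cv2.resize(p["pixels"][110:270,260:440,::-1],None,fx=3.5,fy=3.5))
E
```

```text
50 11.8 False [ 0.4 -1.2  0.2] 49.9
62 12.7 False [-0.7 -0.7  0.2] 61.9
74 13.6 False [ 0.3 -0.5  0.2] 73.9
86 14.4 False [-0.  -0.4  0.2] 85.9
98 15.3 False [0.7 0.9 0.3] 97.9
110 16.2 False [ 0.2 -0.4 -0.5] 109.9
122 17.0 False [ 0.3 -0.2 -0.1] 121.9
```

View pics/s2.png

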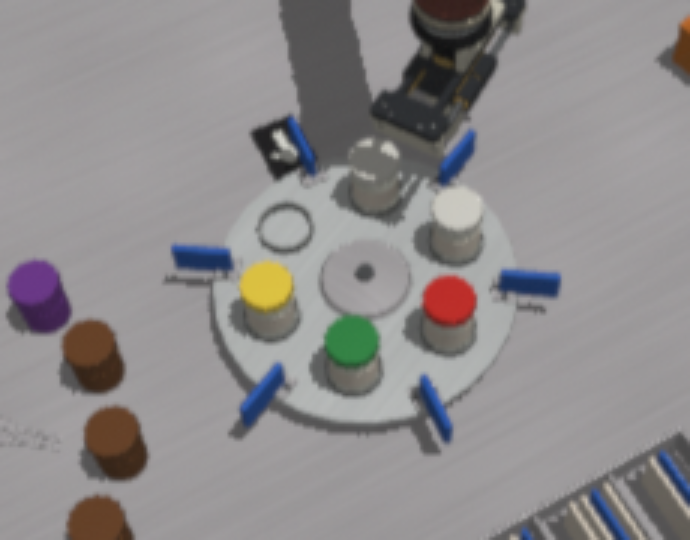

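View pics/t2.png

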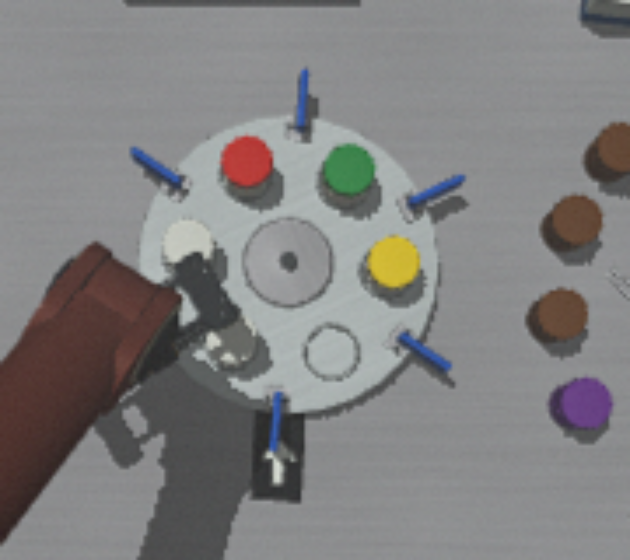

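```bash
python3 - <<'E'
from h import *
from bench import arm
s=arm.sense();print(s["t"],s["tool_pos"],s["width"],R.from_rotvec(s["orientation"]).as_matrix().round(2))
p=arm.snapshot("scene");K,T=cam(p)
im=cv2.resize(p["pixels"][150:240,270:400,::-1],None,fx=6,fy=6,interpolation=cv2.INTER_NEAREST)
for X,col in ((s["tool_pos"],(0,255,0)),(s["tool_pos"]+[0,0,.084],(0,255,255)),(s["tool_pos"]*[1,1,0],(255,0,255))):
    u=(proj(K,T,X)[0]-[270,150])*6; cv2.circle(im,(int(u[0]),int(u[1])),4,col,-1)
cv2.imwrite("pics/s3.png",im)
x,res,n=fit_deck(K,T,p["pixels"],C,12);print(np.degrees(x[2]),x,n)
p=arm.snapshot("wrist");cv2.imwrite("pics/w3.png",p["pixels"][:,:,::-1])
E
```

```text
17.1333 [0.55821354 0.07257351 0.04993405] 0.0006406492407546731 [[ 0.53 -0.85  0.  ]
 [-0.85 -0.53 -0.  ]
 [ 0.   -0.   -1.  ]]
25.15487523769702 [ 0.64790481 -0.07532382  0.4390354 ] 6
```

View pics/s3.png

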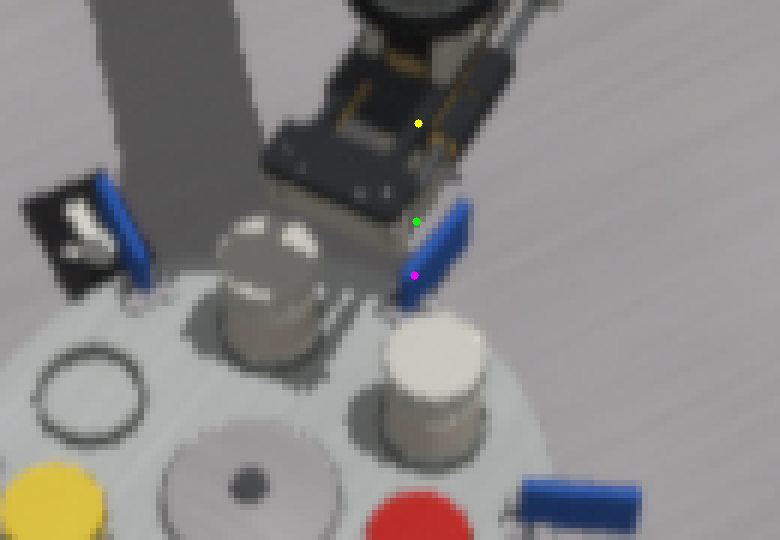

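View pics/w3.png

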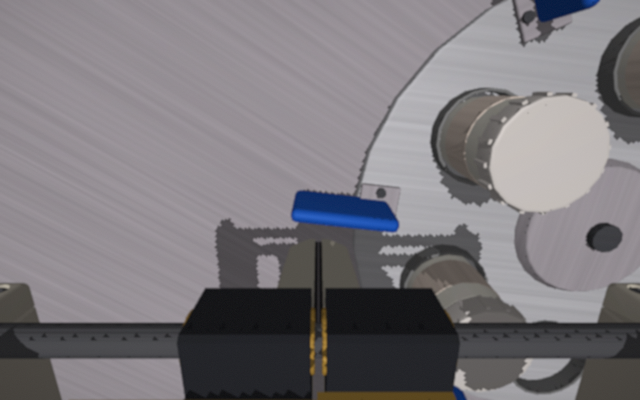

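The deck hasn't moved: phi is still 25.15° and red is still at the far left, although the fingers swept past two tabs with almost no force. I'll test on the next tab in small steps before pushing on.

```bash
python3 - <<'E'
from h import *
from bench import arm
for th in (134,146,158,164,167,170,173,176):
    P,o=pose(th); hit=arm.move_l(P,o,max_speed=.06 if th<160 else .03,force_limit=12)
    s=arm.sense()
    if th>=158:
        p=arm.snapshot("scene");K,T=cam(p);x,res,n=fit_deck(K,T,p["pixels"],C,12)
        print(th,round(s["t"],1),hit,s["contact_force"].round(1),s["tool_pos"].round(3),np.degrees(x[2]).round(2),n)
        if th==167 or th==176:
            p=arm.snapshot("wrist");cv2.imwrite(f"pics/w4_{th}.png",p["pixels"][:,:,::-1])
E
```

```text
158 19.5 False [-0.5  0.1  1.2] [ 0.49  -0.009  0.05 ] 25.18 6
164 20.3 False [ 0.2 -0.2  0.7] [ 0.484 -0.026  0.05 ] 25.12 6
167 20.8 False [-0.4  1.1 -0.2] [ 0.481 -0.035  0.05 ] 25.27 5
170 21.3 False [ 0.2  0.8 -0.6] [ 0.48  -0.044  0.05 ] 24.93 5
173 21.8 False [ 1.3  0.6 -0.4] [ 0.478 -0.053  0.05 ] 25.25 5
176 22.3 False [-0.5  0.1 -0.2] [ 0.477 -0.062  0.05 ] 24.89 5
```

```bash
python3 - <<'E'
import cv2,numpy as np
cv2.imwrite("pics/w4.png",np.hstack([cv2.resize(cv2.imread(f"pics/w4_{t}.png"),(400,250)) for t in(167,176)]))
E
```

```text
(no output)
```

View pics/w4.png

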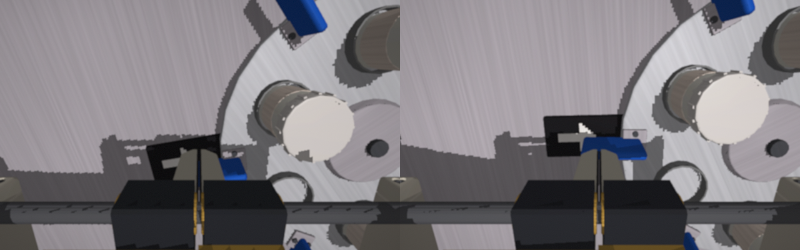

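```bash
python3 - <<'E'
import cv2,numpy as np
a=cv2.imread("pics/w4_176.png")[170:310,220:420];cv2.imwrite("pics/w4c.png",cv2.resize(a,None,fx=4,fy=4,interpolation=cv2.INTER_NEAREST))
E
```

```text
(no output)
```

View pics/w4c.png

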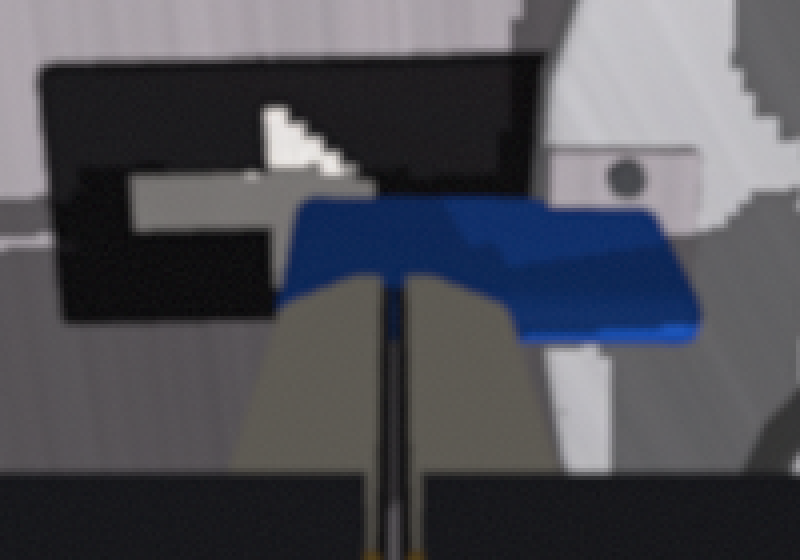

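The fingers at TCP height 0.050 m really are passing through the tab without contact. I'll back out and retry lower, so the pads (19 mm behind the TCP) sit at the tab's mid-height.

```bash
python3 - <<'E'
from h import *
from bench import arm
RR=.175
P,o=pose(163,r=RR); arm.move_l(P,o,max_speed=.06,force_limit=12)
P,o=pose(163,r=RR,z=.033); print(arm.move_l(P,o,max_speed=.06,force_limit=8))
for th in (167,170,173,176):
    P,o=pose(th,r=RR,z=.033); hit=arm.move_l(P,o,max_speed=.03,force_limit=8)
    s=arm.sense()
    p=arm.snapshot("scene");K,T=cam(p);x,res,n=fit_deck(K,T,p["pixels"],C,12)
    print(th,round(s["t"],1),hit,s["contact_force"].round(1),s["tool_pos"].round(3),np.degrees(x[2]).round(2),n)
p=arm.snapshot("wrist");cv2.imwrite(f"pics/w5.png",cv2.resize(p["pixels"][130:310,180:460,::-1],None,fx=2.8,fy=2.8))
E
```

```text
False
167 24.2 False [ 0.4 -0.4  0.3] [ 0.479 -0.034  0.033] 25.05 5
170 24.7 False [ 0.  -0.2  0.3] [ 0.477 -0.043  0.033] 25.17 5
173 25.2 False [ 0.3 -1.1 -0.1] [ 0.475 -0.052  0.033] 27.8 5
176 25.8 False [-0.5  0.7  0. ] [ 0.474 -0.062  0.033] -29.29 5
```

View pics/w5.png

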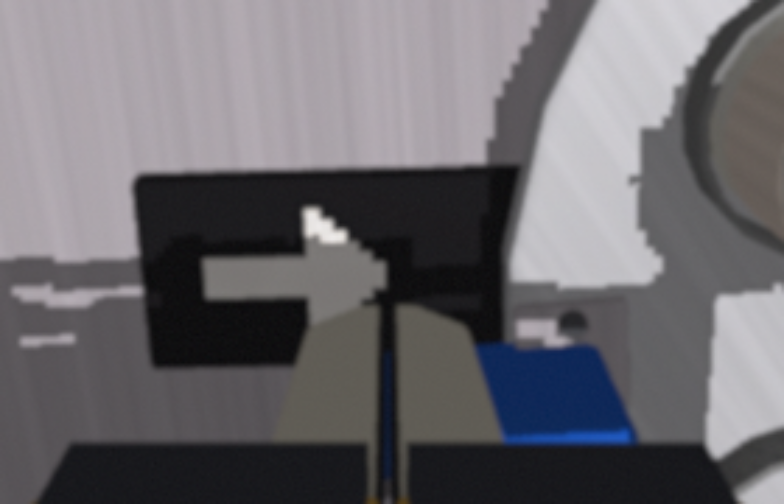

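At TCP z = 0.033 the push works: phi went from 25.2° to 30.7°, with under 1.5 N on the tool. I'll continue at this height.

```bash
cat >> h.py <<'E'
RR=.175; ZP=.033
def pose(th,r=.175,z=.033):
    t=np.radians(th); return [C[0]+r*np.cos(t),C[1]+r*np.sin(t),z], down(t-np.pi).as_rotvec()
def go(arm,ths,v,fl=10):
    for th in ths:
        P,o=pose(th); hit=arm.move_l(P,o,max_speed=v,force_limit=fl)
        if hit: print("HIT",th,arm.sense()["contact_force"]);return False
    return True
def report(arm):
    p=arm.snapshot("scene");K,T=cam(p);x,res,n=fit_deck(K,T,p["pixels"],C,12); b=cc(blobs(p["pixels"])["red"],30)
    b=[c for c,a,_ in b if 230<c[0]<400 and 150<c[1]<310]
    W=[np.degrees(np.arctan2(*(back(K,T,c,.100)[0,:2]-x[:2])[::-1])).round(1) for c in b]
    print("t",round(arm.sense()["t"],1),"phi",np.degrees(x[2]).round(2),n,"red",W,x[:2].round(4)); return p
E
python3 - <<'E'
from h import *
from bench import arm
print([arm.inverse_kinematics(*pose(t)) is not None for t in(190,210,236,113)])
if go(arm,(188,200,212,224,235),.055):
    report(arm)
    P,o=pose(231); arm.move_l(P,o,max_speed=.1)
    P,o=pose(231,z=.16); arm.move_l(P,o,max_speed=.3)
p=report(arm);cv2.imwrite("pics/s6.png",cv2.resize(p["pixels"][140:320,190:420,::-1],None,fx=3,fy=3))
E
```

```text
[True, True, True, True]
t 29.9 phi -29.84 6 red [np.float64(88.5)] [ 0.6487 -0.0749]
t 30.8 phi -30.06 6 red [np.float64(88.4)] [ 0.6486 -0.0752]
```

View pics/s6.png

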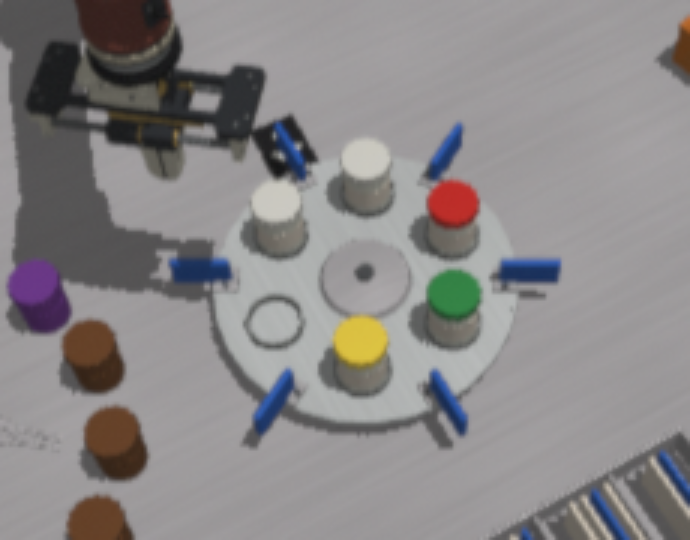

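```bash
python3 - <<'E'
from h import *
from bench import arm
P,o=pose(108,z=.16); arm.move_to(P,o)
P,o=pose(108); print(arm.move_l(P,o,max_speed=.2,force_limit=8))
ok=go(arm,(120,132,144,156,168,180,189),.055) and go(arm,(193,197),.03)
report(arm)
if ok:
    P,o=pose(192); arm.move_l(P,o,max_speed=.1)
    P,o=pose(192,z=.16); arm.move_l(P,o,max_speed=.3)
    arm.move_to([.53,-.073,.30],down(np.pi/2).as_rotvec())
p=report(arm);cv2.imwrite("pics/s7.png",cv2.resize(p["pixels"][140:320,190:420,::-1],None,fx=3,fy=3))
s=arm.sense();p=arm.snapshot("wrist");cv2.imwrite("pics/w7.png",p["pixels"][:,:,::-1]);K,T=cam(p,s);np.savez("w7.npz",K=K,T=T,px=p["pixels"])
x,res,n=fit_deck(K,T,p["pixels"],C,250);print("wrist",x[:2].round(4),np.degrees(x[2]).round(2),n,res)
print("foot",[np.round(np.degrees(v) if i in(0,2) else v,4) for i,v in enumerate(foot_ang(K,T,p["pixels"],x[:2]))])
p=arm.snapshot("top");cv2.imwrite("pics/t7.png",p["pixels"][:,:,::-1]);K,T=cam(p);np.savez("t7.npz",K=K,T=T,px=p["pixels"])
print(arm.sense()["t"])
E
```

```text
False
t 40.3 phi -7.84 6 red [np.float64(172.6)] [ 0.6488 -0.0757]
t 42.2 phi -7.9 6 red [np.float64(173.2)] [ 0.6482 -0.075 ]
wrist [ 0.6489 -0.0755] -7.72 4 [ 0.3  0.7 -0.4 -0.1  0.3 -0.2 -0.1 -0.4]
foot [np.float64(179.4265), np.float64(0.0622), np.float64(178.4477), np.float64(0.0034), np.int64(15)]
42.325
```

View pics/w7.png

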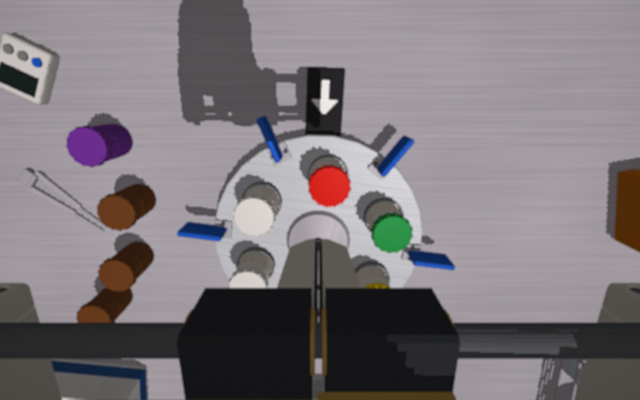

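```bash
cat > foot.py <<'E'
from h import *
def foot(K,T,im,c,win,thr=60):
    g=cv2.cvtColor(im,cv2.COLOR_RGB2GRAY);x0,x1,y0,y1=win;m=np.zeros_like(g);m[y0:y1,x0:x1]=1
    aw=((g>150)&(m>0))
    bk=((g<thr)&(m>0)).astype(np.uint8); l=max(cc(bk,20),key=lambda t:t[1]); b=l[2]
    # arrow = bright inside hull of black
    h=cv2.convexHull(np.argwhere(b)[:,::-1].astype(np.int32)); f=np.zeros_like(g); cv2.fillConvexPoly(f,h,1); f=cv2.erode(f,np.ones((3,3)))
    ar=(f>0)&(g>110); w=ar*(g.astype(float)-40)
    ys,xs=np.nonzero(ar); ww=w[ys,xs]; A=back(K,T,np.c_[xs,ys],.008)[:,:2]; ac=(A*ww[:,None]).sum(0)/ww.sum()
    an=lambda v:np.degrees(np.arctan2(v[1],v[0]))%360
    d=np.linalg.svd((A-A.mean(0))*ww[:,None]**.5)[2][0]; d=d if d[0]<0 else -d
    bc=[]
    for col in (A,): pass
    H=back(K,T,np.argwhere(b|(f>0))[:,::-1],.008)[:,:2]; rr=np.hypot(*(H-c).T)
    q=H[(rr>.175)&(rr<.225)]; 
    print("arrow c",an(ac-c).round(2),"r",np.hypot(*(ac-c)).round(4),"arrow axis",an(d).round(2),"slab c",an(q.mean(0)-c).round(2),len(xs),"rmax",rr.max().round(4))
    return ac
E
python3 - <<'E'
from foot import *
d=np.load("w7.npz");K,T,im=d["K"],d["T"],d["px"]
x,_,_=fit_deck(K,T,im,C,250); foot(K,T,im,x[:2],(295,355,60,136))
r=max(cc(blobs(im)["red"],100),key=lambda t:t[1])[0];v=back(K,T,r,.102)[0,:2]-x[:2];print("red w",np.degrees(np.arctan2(v[1],v[0])),np.hypot(*v))
print("axis px",proj(K,T,[*x[:2],.034]), "arrow at model",proj(K,T,[*(x[:2]+.2*np.array([-1,0])),.008]))
g=cv2.cvtColor(im,cv2.COLOR_RGB2GRAY)
d=np.load("t7.npz");K,T,im=d["K"],d["T"],d["px"]
x,res,n=fit_deck(K,T,im,np.array([.65,-.07]),12);print("top",x[:2],np.degrees(x[2]),n); foot(K,T,im,x[:2],(325,352,222,256),75)
b=[c for c,a,_ in cc(blobs(im)["red"],60) if 290<c[0]<400];v=back(K,T,b[0],.102)[0,:2]-x[:2];print("red t",np.degrees(np.arctan2(v[1],v[0])),np.hypot(*v))
cv2.imwrite("pics/t7c.png",cv2.resize(im[120:260,270:420,::-1],None,fx=4,fy=4))
E
```

```text
arrow c 176.97 r 0.196 arrow axis 182.0 slab c 177.63 416 rmax 0.2344
red w 172.49576461782016 0.09993451653998603
axis px [[317.74681872 239.47662718]] arrow at model [[317.72297863  94.46587296]]
top [ 0.65002206 -0.07049689] -8.062231554778213 4
arrow c nan r nan arrow axis 180.0 slab c 179.28 0 rmax 0.2485foot.py:9: RuntimeWarning: invalid value encountered in divide
  ys,xs=np.nonzero(ar); ww=w[ys,xs]; A=back(K,T,np.c_[xs,ys],.008)[:,:2]; ac=(A*ww[:,None]).sum(0)/ww.sum()
foot.py:11: RuntimeWarning: Mean of empty slice.
  d=np.linalg.svd((A-A.mean(0))*ww[:,None]**.5)[2][0]; d=d if d[0]<0 else -d
  ret = um.true_divide(
Traceback (most recent call last):
IndexError: list index out of range
```

```bash
python3 - <<'E'
from foot import *
d=np.load("w7.npz");K,T,im=d["K"],d["T"],d["px"]
x,_,_=fit_deck(K,T,im,C,250);c=x[:2]
g=cv2.cvtColor(im,cv2.COLOR_RGB2GRAY).astype(float)
def cross(row,c0,c1,inside):  # half-level crossing between dark and bg
    v=g[row,c0:c1+1]; lo,hi=v.min(),v.max(); t=(lo+hi)/2; i=np.nonzero(np.diff(np.sign(v-t)))[0][0]; return c0+i+(t-v[i])/(v[i+1]-v[i])
L=[];Rr=[];S=[]
for r in range(73,129,3):
    try:
        l=cross(r,300,313,1); q=cross(r,336,350,1); L.append((l,r));Rr.append((q,r))
    except Exception as e: print(r,e)
    if 83<r<98:
        v=g[r,314:336]; w=np.clip(v-60,0,None); S.append((314+(w*np.arange(22)).sum()/w.sum(),r))
L=np.array(L);Rr=np.array(Rr);S=np.array(S)
print(np.c_[L[:,1],L[:,0],Rr[:,0]].round(1).tolist());print(S.round(2).tolist())
BL=back(K,T,L,.008)[:,:2];BR=back(K,T,Rr,.008)[:,:2];BS=back(K,T,S,.008)[:,:2];M=(BL+BR)/2
print("width",np.hypot(*(BL-BR).T).round(4))
an=lambda v:np.degrees(np.arctan2(v[...,1],v[...,0]))%360
print("mid from axis",an(M-c).round(2)); print("shaft",an(BS-c).round(2))
f=np.polyfit(M[:,0],M[:,1],1);print("line dir",180+np.degrees(np.arctan(f[0])),"y at axis x",np.polyval(f,c[0]),c)
cv2.imwrite("pics/w7c.png",cv2.resize(im[55:255,200:440,::-1],None,fx=3.3,fy=3.3))
E
```

```text
[[73.0, 306.9, 344.2], [76.0, 306.7, 344.0], [79.0, 306.7, 343.7], [82.0, 306.5, 343.5], [85.0, 306.5, 343.4], [88.0, 306.4, 343.3], [91.0, 306.4, 343.0], [94.0, 306.4, 342.9], [97.0, 306.1, 342.5], [100.0, 305.4, 337.5], [103.0, 305.9, 336.6], [106.0, 305.7, 342.1], [109.0, 305.7, 341.8], [112.0, 305.6, 341.5], [115.0, 305.6, 341.5], [118.0, 305.5, 341.3], [121.0, 304.3, 341.1], [124.0, 305.5, 340.9], [127.0, 305.0, 340.6]]
[[324.96, 85.0], [324.85, 88.0], [324.61, 91.0], [324.51, 94.0], [324.48, 97.0]]
width [0.0492 0.0493 0.049  0.0491 0.0491 0.0491 0.0489 0.0489 0.049  0.0433
 0.0415 0.0492 0.0491 0.049  0.049  0.049  0.0504 0.0486 0.049 ]
mid from axis [177.39 177.42 177.42 177.43 177.39 177.38 177.39 177.36 177.41 178.49
 178.56 177.42 177.39 177.44 177.39 177.36 177.62 177.32 177.45]
shaft [177.4  177.39 177.42 177.4  177.35]
line dir 177.23803813347945 y at axis x -0.0764663411155073 [ 0.6488711  -0.07549714]
```

View pics/w7c.png

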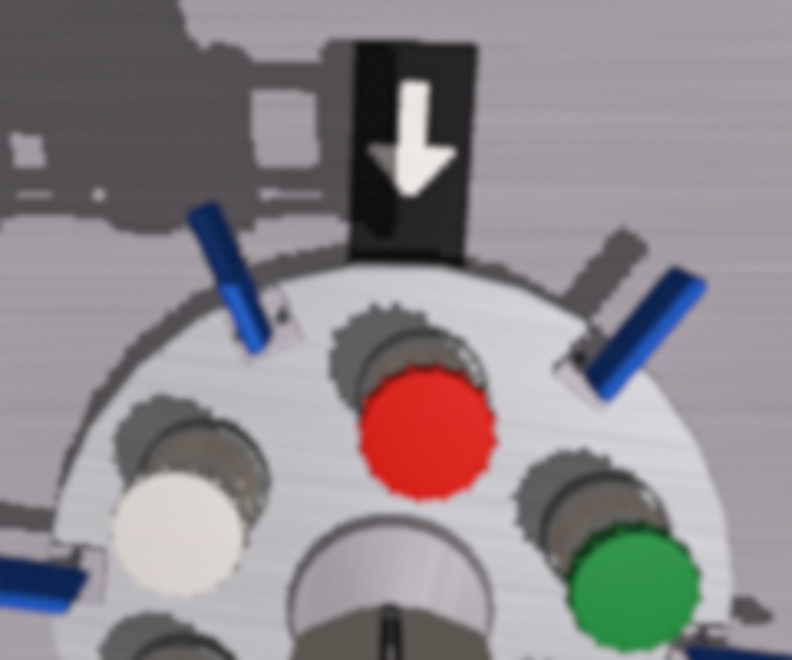

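The wrist measurement is consistent: front direction 177.4° (slab middle and arrow shaft agree, tongue width 49 mm), deck at 172.2°. It needs about 5.2° more, so I'll give the same tab a short slow push.

```bash
cat > chk.py <<'E'
from foot import *
def chk(arm,name):
    s=arm.sense();p=arm.snapshot("wrist");cv2.imwrite(f"pics/{name}.png",cv2.resize(p["pixels"][55:255,200:440,::-1],None,fx=3.3,fy=3.3));K,T=cam(p,s);im=p["pixels"]
    x,res,n=fit_deck(K,T,im,C,250)
    r=max(cc(blobs(im)["red"],100),key=lambda t:t[1])[0];v=back(K,T,r,.102)[0,:2]-x[:2]
    print("wrist",x[:2].round(4),"phi",np.degrees(x[2]).round(2),n,res,"red",np.degrees(np.arctan2(v[1],v[0]))%360,"t",s["t"])
E
python3 - <<'E'
from chk import *
from bench import arm
P,o=pose(192,z=.13); arm.move_to(P,o)
P,o=pose(192); print(arm.move_l(P,o,max_speed=.2,force_limit=8))
ok=go(arm,(198,),.03) and go(arm,(202.4,),.02)
arm.dwell(.2)
P,o=pose(196); arm.move_l(P,o,max_speed=.1)
P,o=pose(196,z=.16); arm.move_l(P,o,max_speed=.3)
arm.move_to([.53,-.073,.30],down(np.pi/2).as_rotvec())
report(arm);chk(arm,"w8")
E
```

```text
False
t 47.7 phi -2.75 6 red [np.float64(178.6)] [ 0.6483 -0.0748]
wrist [ 0.6488 -0.0755] phi -2.63 4 [ 0.2  0.4 -0.4 -0.1  0.2 -0.4 -0.2 -0.5] red 177.43685317446216 t 47.675
```

View pics/w8.png

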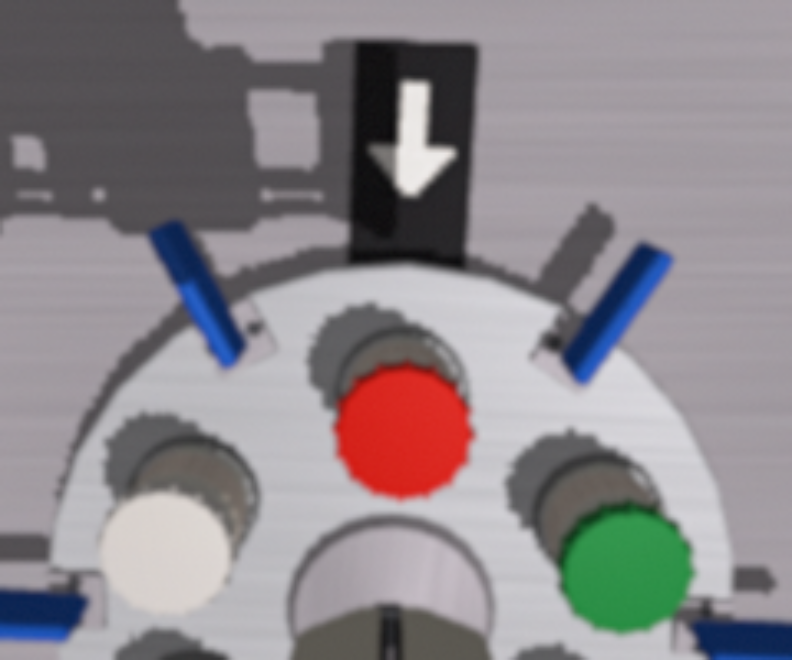

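The red lid stands in line with the arrow: deck 177.37°, front 177.40°, red lid 177.44°. The hand is 0.2 m above the lids. I'll check that it stays at rest and hand in.

```bash
python3 - <<'E'
from chk import *
from bench import arm
arm.dwell(1.0); chk(arm,"w9"); p=arm.snapshot("scene"); cv2.imwrite("pics/s9.png",p["pixels"][:,:,::-1])
arm.sign_off()
E
```

```text
wrist [ 0.6489 -0.0753] phi -2.63 4 [ 0.4  0.6 -0.2 -0.   0.4 -0.3 -0.  -0.5] red 177.5574357030877 t 48.725
the job is handed in; nothing more can be done
```

View pics/s9.png

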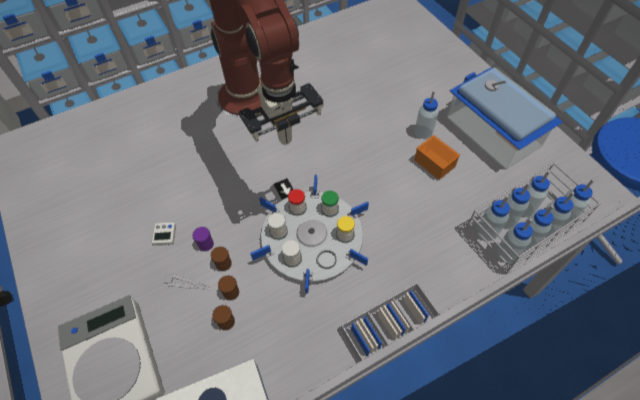

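The red-lidded pot is at the front, in line with the white arrow. I handed the job in at about 49 s of the 72 s, with the hand about 0.2 m above the lids. I turned the carousel about 152° counter-clockwise with the shut fingers, pushing the blue tabs in three slow stages, and no push reached its 8–10 N force stop.

- **Alignment:** the last wrist view gave the deck at 177.4° and the arrow at 177.4°. The red lid read 177.4–177.6°, within the pot's play in its pocket.
- **At rest:** the deck angle was unchanged after a 1 s wait.
- **Other things:** the last scene picture shows all five pots upright in their pockets. The bottle, house, timer, forceps and the brown and purple look-alikes appear where they were. I checked the other things by eye only.

**What went wrong or disagreed:**
- **First sweep:** with the tool tip at 50 mm, the fingers went past three tabs without moving the deck, and the pictures showed them overlapping a tab. At 33 mm the contact was normal.
- **Top camera:** it put the axis about 5 mm to one side of where the wrist and scene cameras put it, and it could not measure the arrow well. I used the wrist camera for the final alignment.
- **Scene camera:** it read the red lid about 1° further round (178.6°), but its deck angle agreed with the wrist camera within 0.2°.

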